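Load the shaker caddy and raise its telescopic carry handle

ROBOT

A 7-joint arm with a two-finger parallel gripper is mounted at the origin on a cart in front of the work surface, level with it; the furniture and walls round the work are solid. World frame = base frame: x ahead of the robot, y to its left, z up, the work surface at z = 0. Lengths are in m, angles in rad, forces in N, time in s.
With the tool pointing down it reaches from about 0.35 to 0.9 m from the base axis. Payload 19.9 kg.
Tool frame: the origin (TCP) lies on the front face of the gripper's body, between the roots of the fingers; the fingertips stand 97 mm ahead of it and the grasp point (between the pads) lies 78 mm ahead of it; z points along the fingers, y is the line along which they close (so a half turn about z gives the same grasp; the last joint's range is limited). The gripper opens to 94 mm and grips with 3 to 60 N. Pads are 16 mm wide; open, the fingers measure 119 mm over their backs; the gripper's body (75 mm by 177 mm) begins 78 mm behind the grasp point.
Start: joints at [-1.331, 0.417, -0.01, 1.614, 0.005, 1.111, -0.053], TCP at [0.174, 0.6, 0.303] pointing down, gripper open.
Joint ranges: [-2.81, 2.81], [-0.39, 2.02], [-1.27, 1.25], [0.06, 2.57], [-1.19, 4.33], [0.19, 2], [-2.82, 2.82]. Speed limits (rad/s): [1.89, 1.89, 2.39, 2.39, 3.01, 3.01, 3.01].

INTERFACE

Orientations are given as a rotation vector (axis times angle).
In Python, from workcell import bot gives the robot as it stands.
- The arm moves only by the tool send_rows, never from a script. Its argument "moves" is a list of rows, each a list of 7 numbers: the shift along the tool's x, y, z in units of 100 cm (1.0 is 100 cm), then the turn, a rotation vector about the tool's x, y, z in units of pi rad (1.0 is pi rad), then the opening, from 0 (shut) to 1 (fully open). In form: [[dx, dy, dz, wx, wy, wz, jaw], ...]. A call has 1 to 5 rows; each row is the pose to reach, as a shift and turn from the pose commanded when the call began, along the tool's axes at that moment, turning the shorter way round; what a row does not reach only later rows make up. A row lasts 1/12 s, in which the tool goes at most 41.7 mm and 7.16 degrees, less where a joint would pass 70% of its speed; a pose out of reach is approached as far as the arm can. A call with a number of a shift or a turn outside -1 to 1 is refused whole. A call with a gripper value outside its range is refused whole. The fingers move at their own pace and stop on an object; the grip force is fixed at half the most. Time passes only in rows, so rows that repeat a pose let the fingers close. It gives the time, the measured TCP pose, the force, the opening and the grip force at its end, in the units of the state.
- bot.state(): the state, without advancing time (a new reading comes with each control period).
- bot.read_camera(name): name is "scene" or "side" or "wrist"; returns (picture, depth): 420x560x3 uint8, red, green, blue; 420x560 float32, m along the optical axis (not along the pixel's ray), 0 where there is no reading.
- bot.get_calibration(name): a dict with "K" (3x3 intrinsics, pixels), "xyz" and "attitude" of the camera in the world. Camera axes: x right, y up, looking along -z (the intrinsics and any distortion apply to the point x, -y, -z); pixel columns grow to the right and rows downward; lengths in m; the calibration is good to about 2 mm. A picture is of the moment at which its call begins: read the wrist's pose just before it. get_calibration takes no time and is no camera call; for the wrist camera it gives the pose at the moment of the call.
- bot.finish_job(): hands the job in; it is judged then, once.
The state is a dict: "time_s": time; "q": joint angles; "joint_velocities": joint speeds; "joint_efforts": joint torques, N m; "tool_pos": TCP position; "tool_rot": TCP orientation; "wrist_force": force on the tool from outside, world axes, zero at the start; "moment": the same for the moment, N m; "width": finger opening in m; "gripper_force": force on a finger pad.
Only numpy, scipy, OpenCV 4.12 (cv2) and the standard library are available. Lean on these libraries where they do the work, as an engineer would, in place of code of your own. Each camera call takes 0.05 s, during which the arm holds its last target. There are 200 camera calls.

TASK

Stand the two salt shakers in the caddy's two pockets, one in each, while its handle is still down, and let go of them. Then squeeze the push button in the side of the caddy's grip bar, pull the telescopic handle up past its first stop to the second (last) stop and lift the caddy level by it, about 5 cm clear of the bench. Finish while holding it there, button still squeezed and handle fully out; leave the sauce cup, the kitchen timer and the roll of labels alone.

Things in the scene. Friction and masses are not known exactly. Their poses are not given: they have to be found in the camera images.
- caddy: Loose grey caddy, 70 (x) by 230 mm (y), about 0.65 kg with handle. Origin: centre of underside, z up. Open pockets at y = +-80 mm, 62 x 62 mm inside, rims 40 mm, floors 4 mm up. Sleeve between them (top 96 mm) carries the handle; black grip bar along y 84 mm long, 28 thick (x), 30 high, at 100 to 130 mm when down: to clear it, load the pockets with the fingers closing along the caddy's x.
- pocket_a (a point): Centre of the floor of the pocket at the caddy's +y end, 4 mm above the underside; axes as the caddy's.
- pocket_b (a point): Centre of the floor of the pocket at the caddy's -y end, 4 mm above the underside; axes as the caddy's.
- grip (a point): Centre of the grip bar, 15 mm below its top, axes as the caddy's; 115 mm above the underside with the handle down, rises with it. The button is here in the bar's -x face: a grip closing along the caddy's x (35 mm over bar and button, 30 mm when pressed) squeezes it against the bar's far face.
- handle (a joint): How far the handle is out, m: 0 down, first stop 0.035, second and last stop 0.070. Locked at each stop unless the button is pressed; with it held squeezed the handle passes the first stop and slides with about 3 N of pull. At the last stop a further pull lifts the caddy. Pulled while locked, the caddy just comes up, handle down.
- button (a joint): Travel of the spring push button into the bar, m: 0 out (7 mm proud), 0.005 fully pressed (2 mm proud, about 7 N). Handle free beyond about 0.003. Steel, 24 mm along the bar, 18 mm high.
- shaker_1: Round steel salt shaker standing upright, loose, 53 mm diameter, 88 mm high, about 0.11 kg, straight-sided to 68 mm, slightly domed above. Origin: centre of its underside.
- shaker_2: The second salt shaker, the same as shaker_1; either may go in either pocket.
- sauce_cup: Small white sauce cup standing on the bench near the shakers, 60 mm across, 32 mm high, loose; origin at the centre of its underside. To be left alone.
- kitchen_timer: White kitchen timer lying flat, 68 x 68 x 22 mm, loose; origin at the centre of its underside. To be left alone.
- label_reel: White roll of labels lying flat, 69 mm diameter, 40 mm high, loose; origin at the centre of its underside. To be left alone.

How it is judged:
On the way, in this order (a step that is already met when the one before it is completed fails the run):
1. both shakers stand in the pockets, one in each, let go, with the handle still down (((distance between shaker_1 and pocket_a below 0.015 m and distance between shaker_2 and pocket_b below 0.015 m) or (distance between shaker_1 and pocket_b below 0.015 m and distance between shaker_2 and pocket_a below 0.015 m)) and contact force between the fingers and shaker_1 below 0.5 N and contact force between the fingers and shaker_2 below 0.5 N and value of joint handle below 0.008 m and height (world z) of caddy below 0.01 m), for 0.2 s.
2. the handle is pulled past its first stop with the button squeezed (value of joint handle above 0.045 m and value of joint button above 0.003 m), for 0.05 s.
At the end, for the whole second after the job is handed in: The fingers hold the grip bar with the button squeezed (over 3 mm), the handle is fully out (over 66 of 70 mm), the caddy hangs still and level (within 0.2 rad), underside 30 to 90 mm above the bench, one shaker on the floor of each pocket (origin within 15 mm of the pocket's site) (value of joint handle above 0.066 m and value of joint button above 0.003 m and height (world z) of caddy between 0.03 and 0.09 m and angle between caddy's own z axis and vertical below 0.2 rad and linear speed of caddy below 0.03 m/s and contact force between the fingers and caddy above 5 N and distance between the grasp point and grip below 0.04 m and ((distance between shaker_1 and pocket_a below 0.015 m and distance between shaker_2 and pocket_b below 0.015 m) or (distance between shaker_1 and pocket_b below 0.015 m and distance between shaker_2 and pocket_a below 0.015 m)) and contact force between the fingers and shaker_1 below 0.5 N and contact force between the fingers and shaker_2 below 0.5 N); the arm keeps its last pose, push and grip.
It fails at once if the sauce cup is shifted by more than 2 cm (distance of sauce_cup from where it was at the start of the episode above 0.02 m).
It fails at once if the kitchen timer is shifted by more than 2 cm (distance of kitchen_timer from where it was at the start of the episode above 0.02 m).
It fails at once if the roll of labels is shifted by more than 2 cm (distance of label_reel from where it was at the start of the episode above 0.02 m).
It also fails if it takes over 72 s, if anything falls off the work surface, if the arm or the gripper's body presses on something with over 40 N, if the wrist force passes 120 N, or if a joint passes its speed limit or range.

## Working session

There is one attempt and no reset: what is moved stays moved. The work goes in short steps, Python scripts to look and compute and a tool call to move; the robot and the scene stay as the last step left them, time stands still between calls to the robot, and variables do not carry over. Pictures are saved under pics/ and viewed, at most 10 in all, crops included, and the job is handed in when it is done.

Besides the shell and the picture viewer there is one more tool, called after "Emit:" in YAML: its name, and indented under it one key for each argument. send_rows: Moves the arm, as the interface text tells. Shifts and turns lie within -1 to 1; 1 stands for 100 cm of shift or pi rad of turn. Its arguments: {"type":"object","properties":{"moves":{"type":"array","items":{"type":"array","items":{"type":"number","minimum":-1,"maximum":1}}}},"required":["moves"]}

```bash
mkdir -p pics
cat > h.py <<'E'
import numpy as np, cv2
from scipy.spatial.transform import Rotation as R
from workcell import bot
def cam(n):
    c=bot.get_calibration(n); im,d=bot.read_camera(n)
    K=np.array(c["K"]); a=np.array(c["attitude"],float)
    Rm=a if a.shape==(3,3) else R.from_rotvec(a).as_matrix()
    return im,d,K,np.array(c["xyz"]),Rm,c
def cloud(d,K,t,Rm):
    v,u=np.mgrid[:d.shape[0],:d.shape[1]]
    p=np.stack([(u-K[0,2])/K[0,0]*d,-(v-K[1,2])/K[1,1]*d,-d],-1)
    return p@Rm.T+t
def ray(u,v,z,K,t,Rm):
    r=Rm@np.array([(u-K[0,2])/K[0,0],-(v-K[1,2])/K[1,1],-1]); return t+r*(z-t[2])/r[2]
def save(im,n): cv2.imwrite("pics/"+n,im[:,:,::-1])
E
python3 - <<'E'
from h import *
print(bot.state())
a=cam("scene");b=cam("side");print(a[5],b[5]);save(a[0],"scene.png");save(b[0],"side.png")
w=cam("wrist");print(w[5])
np.savez("c0.npz",si=a[0],sd=a[1],bi=b[0],bd=b[1])
E
```

```text
{'time_s': 0.0, 'q': array([-1.33049995,  0.4179932 , -0.01028205,  1.61415875,  0.00470431,
        1.1106978 , -0.05297997]), 'joint_velocities': array([ 6.95329357e-05,  1.80732870e-03,  1.94290944e-03, -7.29328352e-04,
       -1.02232106e-03, -1.12222615e-03, -1.94266467e-03]), 'joint_efforts': array([-1.02539838e-03, -8.51241946e+01,  6.38361834e-01, -4.26017368e+01,
       -4.87950537e-02,  1.84054649e-02,  9.10448625e-05]), 'tool_pos': array([0.17374657, 0.60010069, 0.3020198 ]), 'tool_rot': array([-4.41154672e-01, -3.11039321e+00,  1.93487270e-03]), 'wrist_force': array([ 0.39610663, -0.10317824, -0.55162803]), 'moment': array([ 0.02535764, -0.04117883,  0.00926014]), 'gripper_force': 0.0, 'width': 0.09413152729369427}
{'K': array([[433.89195013,   0.        , 287.79742556],
       [  0.        , 433.89195013, 215.29755067],
       [  0.        ,   0.        ,   1.        ]]), 'xyz': array([ 0.04928941, -0.88053377,  1.1135131 ]), 'attitude': array([ 0.73419881, -0.20448941, -0.55313108])} {'K': array([[468.51079289,   0.        , 285.88879492],
       [  0.        , 468.51079289, 208.51865263],
       [  0.        ,   0.        ,   1.        ]]), 'xyz': array([0.27538009, 1.31570849, 1.32577141]), 'attitude': array([ 0.14434115, -1.21574743, -2.68668583])}
{'K': array([[372.03740727,   0.        , 280.76238975],
       [  0.        , 372.03740727, 208.36031709],
       [  0.        ,   0.        ,   1.        ]]), 'xyz': array([0.10939705, 0.6173511 , 0.38363314]), 'attitude': array([-0.2009242 , -0.14707352,  1.28383356])}
```

View pics/scene.png

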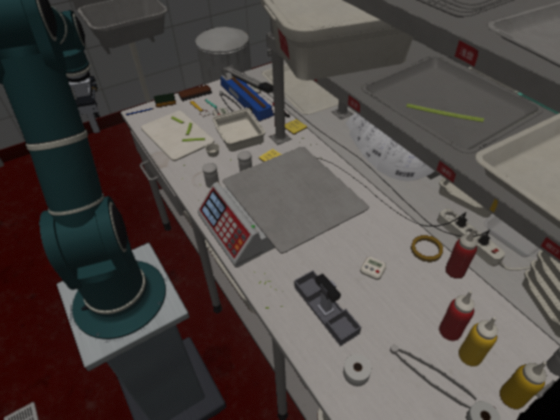

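View pics/side.png

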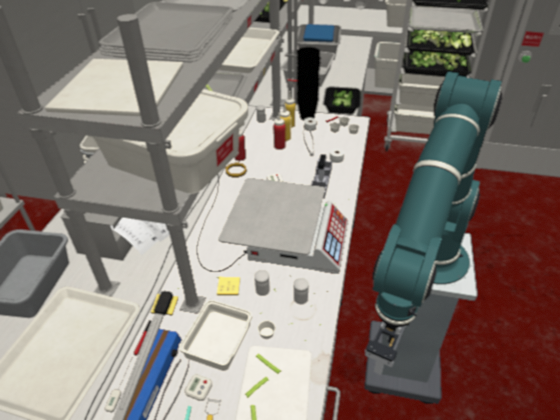

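The scene view shows the caddy near (327,305), shakers near (210,174) and (245,160), the cup at (212,149), the timer at (373,267) and the reel at (357,370). In the side view the shakers are at (262,283) and (301,291), the cup at (266,329). A scale stands between the shakers and the caddy, and there is a shelf post behind.

Run:
```python
from h import *
z=np.load("c0.npz")
def C(n,d):
    c=bot.get_calibration(n);K=np.array(c["K"]);Rm=R.from_rotvec(c["attitude"]).as_matrix();return cloud(d,K,c["xyz"],Rm)
S=C("scene",z["sd"]);B=C("side",z["bd"])
for n,P,l in(("s",S,[(210,167),(210,178),(245,155),(245,165),(212,148),(373,267),(357,370),(328,287),(312,282),(342,326),(300,180),(225,225),(280,130),(290,40),(430,100),(350,95)]),("b",B,[(262,276),(262,287),(301,284),(301,294),(266,328),(270,215),(340,210),(335,230),(322,170),(330,195),(185,290),(235,250)])):
    for u,v in l: print(n,u,v,P[v,u].round(3))
# obstacle map: max height in grid from both
P=np.concatenate([S[z["sd"]>0],B[z["bd"]>0]])
for x0 in np.arange(.3,1.0,.05):
    print(round(x0,2),[ (int(1000*np.percentile(q,98)) if len(q:=P[(abs(P[:,0]-x0-.025)<.025)&(abs(P[:,1]-y0-.025)<.025)&(P[:,2]<1.2),2])>5 else -1) for y0 in np.arange(-.6,.75,.05)])
```

```text
s 210 167 [0.457 0.29  0.086]
s 210 178 [0.445 0.279 0.047]
s 245 155 [0.597 0.281 0.085]
s 245 165 [0.583 0.262 0.056]
s 212 148 [0.547 0.481 0.01 ]
s 373 267 [ 0.697 -0.343  0.016]
s 357 370 [ 0.453 -0.567 -0.002]
s 328 287 [ 0.486 -0.382  0.129]
s 312 282 [ 0.514 -0.275 -0.001]
s 342 326 [ 0.496 -0.447  0.006]
s 300 180 [0.675 0.03  0.109]
s 225 225 [0.373 0.009 0.084]
s 280 130 [0.814 0.381 0.05 ]
s 290 40 [0.688 0.104 0.568]
s 430 100 [ 0.952 -0.202  0.445]
s 350 95 [ 0.789 -0.052  0.441]
b 262 276 [0.594 0.296 0.084]
b 262 287 [0.59  0.315 0.048]
b 301 284 [0.454 0.31  0.092]
b 301 294 [0.451 0.322 0.054]
b 266 328 [0.545 0.446 0.005]
b 270 215 [0.633 0.014 0.111]
b 340 210 [ 0.38  -0.202 -0.005]
b 335 230 [0.378 0.017 0.083]
b 322 170 [ 0.486 -0.355  0.081]
b 330 195 [ 0.436 -0.29  -0.002]
b 185 290 [0.823 0.423 0.105]
b 235 250 [0.749 0.127 0.007]
0.3 [4, 4, 3, 4, 5, 2, 5, 3, 4, 39, 54, 57, 54, 54, 52, 50, 4, 4, 5, 4, 5, 5, 4, 5, 5, 5, 4]
0.35 [4, 4, 4, 4, 5, 4, 5, 5, 4, 94, 111, 110, 110, 109, 110, 105, 5, 5, 6, 6, 6, 7, 16, 16, 16, 17, 16]
0.4 [43, 42, 4, 3, 3, 4, 5, 4, 107
[... 770 characters left out ...]
 38, 55, 24, 23]
0.75 [723, 723, 723, 723, 723, 723, 723, 724, 723, 724, 724, 725, 721, 724, 725, 725, 725, 726, 725, 727, 920, 56, 54, 55, 54, 24, 35]
0.8 [723, 746, 746, 746, 746, 769, 768, 770, 770, 772, 772, 772, 770, 771, 727, 727, 737, 741, 738, 980, 976, 184, 187, 177, 161, 150, 139]
0.85 [450, 727, 726, 727, 746, 769, 755, 754, 754, 754, 754, 754, 752, 772, 743, 743, 743, 743, 742, 742, 726, 15, 189, 178, 157, 146, 136]
0.9 [451, 727, 728, 730, 746, 770, 754, 754, 754, 754, 754, 754, 753, 772, 743, 742, 742, 742, 743, 742, 727, 16, 22, 23, 20, 13, 15]
0.95 [449, 727, 728, 735, 746, 771, 754, 754, 754, 754, 754, 754, 754, 772, 742, 744, 743, 743, 743, 743, 726, 28, 28, 28, 28, 27, 12]
```

```bash
cat >> h.py <<'E'
from scipy.optimize import least_squares
def sel(P,c,r,lo,hi):
    return P[(np.hypot(P[:,0]-c[0],P[:,1]-c[1])<r)&(P[:,2]>lo)&(P[:,2]<hi)]
def circ(q,c,r):
    f=least_squares(lambda p:np.hypot(q[:,0]-p[0],q[:,1]-p[1])-r,c,loss="soft_l1",f_scale=.002);return f.x
def rect(q):
    (c,s,a)=cv2.minAreaRect((q[:,:2]*1000).astype(np.float32)); return np.round(c,1),np.round(s,1),round(a,1)
E
python3 - <<'E'
from h import *
z=np.load("c0.npz")
def C(n,d):
    c=bot.get_calibration(n);K=np.array(c["K"]);Rm=R.from_rotvec(c["attitude"]).as_matrix();return cloud(d,K,c["xyz"],Rm)[d>0]
S=C("scene",z["sd"]);B=C("side",z["bd"])
for n,P in(("s",S),("b",B)):
    for c in((.455,.303),(.593,.287)):
        q=sel(P,c,.05,.02,.066); t=sel(P,c,.05,.08,.1); print(n,len(q),circ(q,c,.0265).round(4),"top",t.mean(0).round(4),np.percentile(t[:,2],[50,98]).round(4))
    t=sel(P,(.54,.465),.06,.025,.045);print("cup",len(t),t.mean(0) if len(t) else 0)
    t=sel(P,(.486,-.375),.09,.117,.14);print("grip",rect(t),t.mean(0).round(4),np.median(t[:,2]))
    t=sel(P,(.49,-.375),.16,.033,.046);print("rim",len(t),rect(t),np.median(t[:,2]))
    t=sel(P,(.49,-.375),.16,.02,.15);print("all",len(t),rect(t))
    print("bench",np.median(sel(P,(.45,-.2),.05,-.03,.03)[:,2]) )
E
```

```text
s 123 [0.4549 0.2988] top [0.4537 0.2931 0.0849] [0.0849 0.0905]
s 101 [0.5962 0.2909] top [0.5928 0.2845 0.0853] [0.0849 0.0919]
cup 48 [0.54236552 0.46401625 0.03016993]
grip (array([ 492.4, -375.7]), array([37.7, 84.2]), 1.0) [ 0.4878 -0.3791  0.1268] 0.12724392803065482
rim 320 (array([ 489.1, -374.9]), array([233.4,  72.1]), 90.0) 0.037960017142805724
all 1102 (array([ 489. , -374.9]), array([233.4,  72.4]), 90.0)
bench -0.0013678370835860099
b 129 [0.458  0.3002] top [0.4574 0.3056 0.0869] [0.087  0.0931]
b 119 [0.5988 0.2911] top [0.597  0.2975 0.0872] [0.0871 0.0933]
cup 87 [0.54377666 0.46020824 0.03238848]
grip (array([ 493.9, -368.1]), array([35.2, 91.4]), 8.7) [ 0.4938 -0.362   0.1285] 0.12826256982819184
rim 93 (array([ 492.3, -392.1]), array([276.2,  72.7]), 89.0) 0.037504772876411296
all 343 (array([ 490.3, -392.7]), array([278.6,  83.9]), 85.5)
bench 0.002645571880006914
```

```bash
cat >> h.py <<'E'
from scipy.spatial.transform import Slerp
TR=np.array([[0,1,0],[1,0,0],[0,0,-1.]])
def plan(t,Rt=TR):
    s=bot.state(); p=np.array(s["tool_pos"]); r0=R.from_rotvec(s["tool_rot"]); r1=R.from_matrix(Rt); t=np.array(t)
    a=(r0.inv()*r1).magnitude(); n=int(max(1,np.ceil(a/np.radians(34)),np.ceil(np.linalg.norm(t-p)/.2)))
    sl=Slerp([0,1],R.concatenate([r0,r1]))
    for k in range(n):
        ra,rb=sl(k/n),sl((k+1)/n); print(np.round(ra.inv().apply((t-p)/n),4),np.round((ra.inv()*rb).as_rotvec()/np.pi,4))
def st():
    s=bot.state(); print("t",round(s["time_s"],2),"p",s["tool_pos"].round(4),"F",s["wrist_force"].round(1),"w",round(s["width"],4),"g",round(s["gripper_force"],1),"q",s["q"].round(2)); return s
E
python3 - <<'E'
from h import *
plan((.4565,.2995,.27))
E
```

```text
[-0.1184 -0.07    0.0108] [-1.000e-04  1.000e-04  1.368e-01]
[-0.1368 -0.0144  0.0108] [-1.000e-04  1.000e-04  1.368e-01]
[-0.1304  0.0439  0.0107] [-1.000e-04  1.000e-04  1.368e-01]
```

Emit:
send_rows:
  moves:
    - [-0.024,-0.014,0.002,0,0,0.027,1]
    - [-0.048,-0.028,0.004,0,0,0.055,1]
    - [-0.071,-0.042,0.006,0,0,0.082,1]
    - [-0.095,-0.056,0.009,0,0,0.109,1]
    - [-0.118,-0.07,0.011,0,0,0.137,1]

```text
time_s: 0.57
tool_pos: [0.2685, 0.499, 0.2913]
tool_rot: [1.101, 2.942, -0.001]
wrist_force: [-0.4, 0.1, 0.0]
width: 0.094
gripper_force: 0.0
```

Emit:
send_rows:
  moves:
    - [-0.027,-0.003,0.002,0,0,0.027,1]
    - [-0.055,-0.006,0.004,0,0,0.055,1]
    - [-0.082,-0.009,0.006,0,0,0.082,1]
    - [-0.109,-0.012,0.009,0,0,0.109,1]
    - [-0.137,-0.014,0.011,0,0,0.137,1]

```text
time_s: 0.98
tool_pos: [0.3627, 0.399, 0.2804]
tool_rot: [-1.704, -2.639, 0.0]
wrist_force: [1.4, 2.1, -0.6]
width: 0.0938
gripper_force: 0.0
```

Emit:
send_rows:
  moves:
    - [-0.026,0.009,0.002,0,0,0.027,1]
    - [-0.052,0.018,0.004,0,0,0.055,1]
    - [-0.078,0.027,0.006,0,0,0.082,1]
    - [-0.104,0.035,0.009,0,0,0.109,1]
    - [-0.13,0.044,0.011,0,0,0.137,1]

```text
time_s: 1.4
tool_pos: [0.4568, 0.299, 0.2694]
tool_rot: [-2.228, -2.215, 0.001]
wrist_force: [0.0, 0.6, 0.2]
width: 0.0939
gripper_force: 0.0
```

Run:
```python
from h import *
st(); plan((.4565,.2995,.27))
im,d,K,t,Rm,c=cam("wrist"); save(im,"w1.png"); P=cloud(d,K,t,Rm)[d>0]; st()
for c in((.4565,.2995),(.5975,.291)):
    q=sel(P,c,.05,.02,.066); tt=sel(P,c,.05,.08,.1); print(len(q),circ(q,c,.0265).round(4) if len(q) else "", "top",len(tt),tt.mean(0).round(4), rect(tt) if len(tt) else "")
```

```text
t 1.4 p [0.4568 0.299  0.2694] F [0.  0.6 0.2] w 0.0939 g 0.0 q [-0.95  0.33  0.38  1.86 -0.15  0.98 -0.51]
[ 0.0005 -0.0003 -0.0006] [-0.0001  0.0001 -0.002 ]
t 1.45 p [0.4602 0.2946 0.2693] F [ 1.4 -6.8 -1.6] w 0.0941 g 0.0 q [-0.95  0.33  0.39  1.86 -0.15  0.98 -0.51]
312 [0.454  0.2967] top 3704 [0.4541 0.2993 0.0861] (array([453.8, 297.5]), array([51., 52.]), 0.7)
1270 [0.5955 0.2885] top 3680 [0.5921 0.2909 0.086 ] (array([594.2, 289.2]), array([52.1, 51.7]), 5.0)
```

View pics/w1.png

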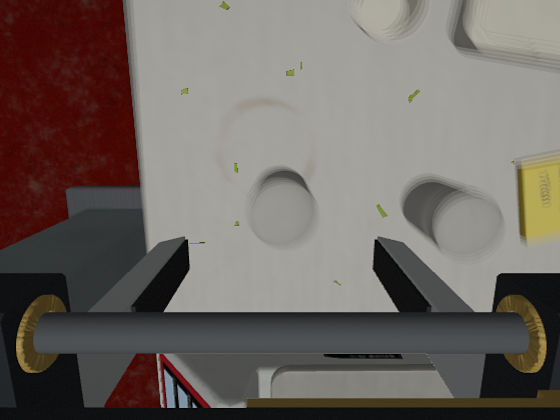

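The wrist view, blurred because the arm was still settling, shows shaker 1's top at (282,210) between the fingers, shaker 2 at (467,220) and the cup at (385,10). I'll measure again now that it's settled.

Run:
```python
from h import *
for k in range(4): bot.read_camera("side")
im,d,K,t,Rm,c=cam("wrist"); P=cloud(d,K,t,Rm)[d>0]; st()
for c in((.4565,.2995),(.5975,.291)):
    q=sel(P,c,.05,.02,.066); tt=sel(P,c,.05,.08,.1); print(len(q),circ(q,c,.0265).round(4), "top",len(tt),tt.mean(0).round(4),np.percentile(tt[:,2],95).round(4), rect(tt))
print("bench",np.median(sel(P,(.52,.33),.03,-.03,.03)[:,2]))
t=sel(P,(.54,.465),.06,.025,.045);print("cup",len(t),rect(t))
plan((.4565,.2995,.136))
```

```text
t 1.7 p [0.4555 0.301  0.2696] F [-0.8 -0.  -0.3] w 0.0938 g 0.0 q [-0.95  0.33  0.38  1.86 -0.14  0.98 -0.51]
328 [0.454  0.2967] top 3681 [0.4541 0.2993 0.0861] 0.0887 (array([453.9, 297.7]), array([51.7, 51.5]), 46.5)
1293 [0.5955 0.2885] top 3663 [0.592  0.2909 0.086 ] 0.0885 (array([594.4, 289.3]), array([52. , 51.6]), 12.0)
bench -0.00041666382724758755
cup 626 (array([553.6, 443.9]), array([92.4, 27.8]), 1.4)
[-0.0016  0.001   0.1336] [-0.0001 -0.      0.0001]
```

Emit:
send_rows:
  moves:
    - [-0.001,-0.001,0.03,0,0,0,1]
    - [-0.001,-0.001,0.06,0,0,0,1]
    - [-0.001,-0.001,0.09,0,0,0,1]
    - [-0.001,-0.001,0.117,0,0,0,1]
    - [-0.001,-0.001,0.134,0,0,0,1]

```text
time_s: 2.12
tool_pos: [0.4537, 0.2998, 0.1332]
tool_rot: [-2.22, -2.222, 0.004]
wrist_force: [0.2, 0.2, -0.9]
width: 0.0941
gripper_force: 0.0
```

Emit:
send_rows:
  moves:
    - [0,0,0,0,0,0,1]
    - [0,0,0,0,0,0,0.7]
    - [0,0,0,0,0,0,0.5]
    - [0,0,0,0,0,0,0.4]
    - [0,0,0,0,0,0,0.4]

```text
time_s: 2.53
tool_pos: [0.4555, 0.2997, 0.1369]
tool_rot: [2.223, 2.219, 0.003]
wrist_force: [-0.1, -0.3, -0.2]
width: 0.0707
gripper_force: 0.0
```

Emit:
send_rows:
  moves:
    - [0,0,0,0,0,0,0.4]
    - [0,0,0,0,0,0,0.4]
    - [0,0,0,0,0,0,0.4]

```text
time_s: 2.78
tool_pos: [0.4553, 0.2993, 0.136]
tool_rot: [2.224, 2.219, 0.001]
wrist_force: [-0.2, -0.6, 4.3]
width: 0.0517
gripper_force: 30.0
```

Emit:
send_rows:
  moves:
    - [0,0,-0.03,0,0,0,0.4]
    - [0,0,-0.07,0,0,0,0.4]
    - [0,0,-0.11,0,0,0,0.4]
    - [0,0,-0.15,0,0,0,0.4]
    - [0,0,-0.2,0,0,0,0.4]

```text
time_s: 3.2
tool_pos: [0.4548, 0.2987, 0.3292]
tool_rot: [2.224, 2.219, -0.001]
wrist_force: [-0.1, 0.7, -1.1]
width: 0.0514
gripper_force: 30.0
```

Emit:
send_rows:
  moves:
    - [-0.03,0,0,0,0,0,0.4]
    - [-0.06,0,0,0,0,0,0.4]
    - [-0.09,0,0,0,0,0,0.4]
    - [-0.13,0,0,0,0,0,0.4]
    - [-0.16,0,0,0,0,0,0.4]

```text
time_s: 3.62
tool_pos: [0.4544, 0.1365, 0.3274]
tool_rot: [-2.225, -2.218, 0.0]
wrist_force: [0.9, -0.2, -1.6]
width: 0.0516
gripper_force: 30.0
```

Emit:
send_rows:
  moves:
    - [-0.035,0,0,0,0,0,0.4]
    - [-0.07,0,0,0,0,0,0.4]
    - [-0.105,0,0,0,0,0,0.4]
    - [-0.14,0,0,0,0,0,0.4]
    - [-0.175,0,0,0,0,0,0.4]

```text
time_s: 4.03
tool_pos: [0.454, -0.0375, 0.3275]
tool_rot: [-2.224, -2.219, -0.001]
wrist_force: [0.5, 1.1, -1.5]
width: 0.0516
gripper_force: 30.0
```

Emit:
send_rows:
  moves:
    - [-0.035,0,0,0,0,0,0.4]
    - [-0.07,0,0,0,0,0,0.4]
    - [-0.105,0.01,0,0,0,0,0.4]
    - [-0.14,0.02,0,0,0,0,0.4]
    - [-0.175,0.034,0,0,0,0,0.4]

```text
time_s: 4.45
tool_pos: [0.4878, -0.2126, 0.3276]
tool_rot: [2.224, 2.219, 0.001]
wrist_force: [1.2, 1.0, -1.0]
width: 0.0519
gripper_force: 30.0
```

Run:
```python
from h import *
st(); plan((.489,-.455,.336))
```

```text
t 4.45 p [ 0.4878 -0.2126  0.3276] F [ 1.2  1.  -1. ] w 0.0519 g 30.0 q [-0.29  0.29  0.77  1.84 -0.22  1.11  0.56]
[-0.1212  0.0008 -0.0043] [ 0.0001 -0.0001 -0.0003]
[-0.1212  0.0007 -0.0042] [ 0.0001 -0.0001 -0.0003]
```

Emit:
send_rows:
  moves:
    - [-0.03,0,0,0,0,0,0.4]
    - [-0.06,0,0,0,0,0,0.4]
    - [-0.09,0,0,0,0,0,0.4]
    - [-0.12,0,0,0,0,0,0.4]
    - [-0.14,0,0,0,0,0,0.4]

```text
time_s: 4.87
tool_pos: [0.487, -0.3536, 0.3272]
tool_rot: [2.226, 2.217, -0.001]
wrist_force: [0.9, -0.1, -0.4]
width: 0.0516
gripper_force: 30.0
```

Emit:
send_rows:
  moves:
    - [-0.03,0,0,0,0,0,0.4]
    - [-0.06,0,0,0,0,0,0.4]
    - [-0.085,0,0,0,0,0,0.4]
    - [-0.098,0,0,0,0,0,0.4]
    - [-0.102,0,0,0,0,0,0.4]

```text
time_s: 5.28
tool_pos: [0.4864, -0.4552, 0.3269]
tool_rot: [-2.227, -2.216, 0.002]
wrist_force: [-0.8, 0.5, -1.3]
width: 0.052
gripper_force: 30.0
```

Emit:
send_rows:
  moves:
    - [0,0,0,0,0,0,0.4]
    - [0,0,0,0,0,0,0.4]
    - [0,0,0,0,0,0,0.4]
    - [0,0,0,0,0,0,0.4]

```text
time_s: 5.62
tool_pos: [0.4881, -0.4518, 0.3276]
tool_rot: [2.222, 2.22, 0.001]
wrist_force: [0.1, 0.1, -1.4]
width: 0.0519
gripper_force: 30.0
```

Run:
```python
from h import *
st()
im,d,K,t,Rm,c=cam("wrist"); st(); save(im,"w2.png")
P=cloud(d,K,t,Rm)[d>0]
def pr(n,t): print(n,len(t),rect(t),t.mean(0).round(4))
pr("grip",sel(P,(.489,-.375),.07,.126,.135))
pr("gripall",sel(P,(.489,-.375),.07,.11,.135))
pr("rim",sel(P,(.489,-.36),.15,.036,.045))
pr("floor",sel(P,(.489,-.295),.03,.0015,.01))
q=sel(P,(.489,-.34),.09,.034,.046); q=q[q[:,1]>-.335]; pr("rimA",q)
np.savez("w2.npz",P=P)
```

```text
t 5.62 p [ 0.4881 -0.4518  0.3276] F [ 0.1  0.1 -1.4] w 0.0519 g 30.0 q [ 0.2   0.57  0.75  1.5  -0.4   1.24  1.  ]
t 5.67 p [ 0.4881 -0.4519  0.3276] F [-0.7  0.2 -1.1] w 0.0519 g 30.0 q [ 0.2   0.57  0.75  1.5  -0.4   1.24  1.  ]
grip 4122 (array([ 489. , -375.9]), array([28.1, 81.2]), 0.1) [ 0.489  -0.3747  0.1289]
gripall 4762 (array([ 492.3, -375.8]), array([35.6, 83.5]), 0.1) [ 0.4901 -0.3747  0.1283]
rim 1185 (array([ 488.9, -378.6]), array([195.6,  70.2]), 90.0) [ 0.4894 -0.3684  0.0391]
floor 2411 (array([ 489.2, -293.4]), array([59.5, 44.7]), 0.2) [ 0.4889 -0.2925  0.0034]
rimA 702 (array([ 488.9, -305.9]), array([50.3, 70.2]), 90.0) [ 0.4883 -0.3109  0.0388]
```

View pics/w2.png

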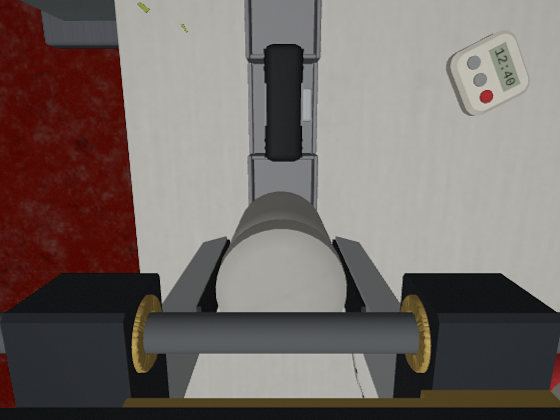

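The wrist view shows the caddy square to the world, with the grip bar at (283,100), the button on its +x side at (307,105), pocket a above it, and the timer at (488,72). The shaker is held upright over pocket b.

Emit:
send_rows:
  moves:
    - [-0.003,0.001,0.03,0,0,0,0.4]
    - [-0.003,0.001,0.06,0,0,0,0.4]
    - [-0.003,0.001,0.09,0,0,0,0.4]
    - [-0.003,0.001,0.115,0,0,0,0.4]
    - [-0.003,0.001,0.132,0,0,0,0.4]

```text
time_s: 6.08
tool_pos: [0.4885, -0.4546, 0.1929]
tool_rot: [-2.222, -2.218, 0.0]
wrist_force: [0.7, 0.7, -1.2]
width: 0.0516
gripper_force: 30.0
```

Emit:
send_rows:
  moves:
    - [0,0,0,0,0,0,0.4]
    - [0,0,0,0,0,0,0.4]
    - [0,0,0,0,0,0,0.4]
    - [0,0,0,0,0,0,0.4]

```text
time_s: 6.42
tool_pos: [0.4891, -0.4562, 0.1971]
tool_rot: [2.222, 2.218, 0.0]
wrist_force: [1.1, -0.5, -1.5]
width: 0.052
gripper_force: 30.0
```

Run:
```python
from h import *
st(); plan((.489,-.4555,.1405))
```

```text
t 6.42 p [ 0.4891 -0.4562  0.1971] F [ 1.1 -0.5 -1.5] w 0.052 g 30.0 q [ 0.25  0.7   0.68  1.6  -0.49  1.02  1.07]
[ 0.0008 -0.0002  0.0566] [ 0.0006  0.0004 -0.0006]
```

Emit:
send_rows:
  moves:
    - [0,0,0.014,0,0,0,0.4]
    - [0,0,0.028,0,0,0,0.4]
    - [0,0,0.04,0,0,0,0.4]
    - [0,0,0.05,0,0,0,0.4]
    - [0,0,0.055,0,0,0,0.4]

```text
time_s: 6.83
tool_pos: [0.4879, -0.4558, 0.139]
tool_rot: [-2.223, -2.217, 0.001]
wrist_force: [-10.9, 11.0, 48.2]
width: 0.0517
gripper_force: 30.0
```

Emit:
send_rows:
  moves:
    - [0,0,0,0,0,0,0.4]
    - [0,0,0,0,0,0,0.4]
    - [0,0,0,0,0,0,0.4]

```text
time_s: 7.08
tool_pos: [0.4885, -0.4559, 0.14]
tool_rot: [-2.224, -2.219, 0.0]
wrist_force: [-0.8, -0.0, -1.0]
width: 0.0516
gripper_force: 30.0
```

Emit:
send_rows:
  moves:
    - [0,0,0,0,0,0,0.6]
    - [0,0,0,0,0,0,0.8]
    - [0,0,0,0,0,0,0.9]
    - [0,0,0,0,0,0,0.9]
    - [0,0,0,0,0,0,0.9]

```text
time_s: 7.5
tool_pos: [0.4886, -0.4559, 0.1405]
tool_rot: [2.224, 2.219, 0.0]
wrist_force: [0.3, 0.4, -0.1]
width: 0.0794
gripper_force: 0.0
```

Emit:
send_rows:
  moves:
    - [0,0,-0.02,0,0,0,0.9]
    - [0,0,-0.06,0,0,0,0.9]
    - [0,0,-0.1,0,0,0,1]
    - [0,0,-0.14,0,0,0,1]
    - [0,0,-0.18,0,0,0,1]

```text
time_s: 7.92
tool_pos: [0.4882, -0.4557, 0.3224]
tool_rot: [2.224, 2.219, -0.0]
wrist_force: [1.2, 0.7, -0.7]
width: 0.0938
gripper_force: 0.0
```

Emit:
send_rows:
  moves:
    - [0,0,0,0,0,0,1]
    - [0,0,0,0,0,0,1]
    - [0,0,0,0,0,0,1]
    - [0,0,0,0,0,0,1]
    - [0,0,0,0,0,0,1]

```text
time_s: 8.33
tool_pos: [0.4884, -0.4556, 0.3191]
tool_rot: [-2.223, -2.218, 0.001]
wrist_force: [0.7, 1.4, -0.2]
width: 0.0943
gripper_force: 0.0
```

Run:
```python
from h import *
st(); plan((.596,.29,.32))
im,d,K,t,Rm,c=cam("wrist"); save(im,"w3.png")
P=cloud(d,K,t,Rm)[d>0]
def pr(n,t): print(n,len(t),rect(t),t.mean(0).round(4))
pr("grip",sel(P,(.489,-.375),.07,.126,.135))
q=sel(P,(.489,-.455),.05,.075,.1); pr("shaker",q); print(np.percentile(q[:,2],98))
```

```text
t 8.33 p [ 0.4884 -0.4556  0.3191] F [ 0.7  1.4 -0.2] w 0.0943 g 0.0 q [ 0.21  0.58  0.75  1.5  -0.41  1.23  1.01]
[ 1.865e-01  2.650e-02 -1.000e-04] [-0.0001 -0.0001 -0.0002]
[ 1.864e-01  2.660e-02 -1.000e-04] [-0.0001 -0.0001 -0.0002]
[ 0.1864  0.0267 -0.0002] [-0.0001 -0.0001 -0.0002]
[ 0.1864  0.0268 -0.0002] [-0.0001 -0.0001 -0.0002]
grip 4457 (array([ 489. , -375.5]), array([28.6, 81.5]), 0.3) [ 0.489  -0.3745  0.1289]
shaker 2862 (array([ 487. , -456.4]), array([51.2, 52. ]), 0.7) [ 0.4874 -0.4548  0.0897]
0.09299597909600461
```

View pics/w3.png

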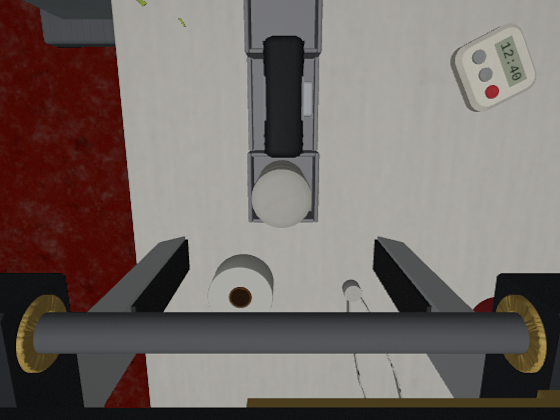

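Shaker 1 stands in pocket b at (281,195), the grip bar is at (284,95), and the reel at (240,285) and timer at (493,68) are untouched. Before shaker 2, I'll check the clearance to the shelf.

Run:
```python
from h import *
z=np.load("c0.npz")
def C(n,d):
    c=bot.get_calibration(n);K=np.array(c["K"]);Rm=R.from_rotvec(c["attitude"]).as_matrix();return cloud(d,K,c["xyz"],Rm)[d>0]
P=np.concatenate([C("scene",z["sd"]),C("side",z["bd"])])
for y0 in np.arange(.0,.5,.1):
    print(y0,[(round(zz,2),round(float(np.percentile(q,2)),2) if len(q:=P[(abs(P[:,1]-y0-.05)<.05)&(abs(P[:,2]-zz-.025)<.025)&(P[:,0]>.5),0])>4 else None) for zz in np.arange(.15,.75,.05)])
```

```text
0.0 [(np.float64(0.15), None), (np.float64(0.2), None), (np.float64(0.25), None), (np.float64(0.3), None), (np.float64(0.35), 0.79), (np.float64(0.4), 0.79), (np.float64(0.45), 0.71), (np.float64(0.5), 0.7), (np.float64(0.55), 0.67), (np.float64(0.6), 0.67), (np.float64(0.65), 0.79), (np.float64(0.7), 0.79)]
0.1 [(np.float64(0.15), 1.09), (np.float64(0.2), None), (np.float64(0.25), None), (np.float64(0.3), None), (np.float64(0.35), None), (np.float64(0.4), 0.71), (np.float64(0.45), 0.7), (np.float64(0.5), 0.7), (np.float64(0.55), 0.67), (np.float64(0.6), 0.67), (np.float64(0.65), 0.79), (np.float64(0.7), 0.79)]
0.2 [(np.float64(0.15), 1.15), (np.float64(0.2), 1.15), (np.float64(0.25), None), (np.float64(0.3), None), (np.float64(0.35), None), (np.float64(0.4), 0.79), (np.float64(0.45), 0.73), (np.float64(0.5), 0.72), (np.float64(0.55), 0.69), (np.float64(0.6), 0.69), (np.float64(0.65), 0.79), (np.float64(0.7), 0.79)]
0.30000000000000004 [(np.float64(0.15), 0.8), (np.float64(0.2), 0.8), (np.float64(0.25), 0.8), (np.float64(0.3), 0.8), (np.float64(0.35), 0.78), (np.float64(0.4), 0.79), (np.float64(0.45), 0.76), (np.float64(0.5), 0.75), (np.float64(0.55), 0.72), (np.float64(0.6), 0.72), (np.float64(0.65), 0.78), (np.float64(0.7), 0.79)]
0.4 [(np.float64(0.15), 0.8), (np.float64(0.2), 0.8), (np.float64(0.25), 0.8), (np.float64(0.3), 0.8), (np.float64(0.35), 0.78), (np.float64(0.4), 0.79), (np.float64(0.45), 0.8), (np.float64(0.5), 0.8), (np.float64(0.55), 0.8), (np.float64(0.6), 0.8), (np.float64(0.65), 0.79), (np.float64(0.7), 0.79)]
```

Emit:
send_rows:
  moves:
    - [0.03,0,0,0,0,0,1]
    - [0.065,0,0,0,0,0,1]
    - [0.1,0,0,0,0,0,1]
    - [0.135,0,0,0,0,0,1]
    - [0.17,0,0,0,0,0,1]

```text
time_s: 8.8
tool_pos: [0.4885, -0.2843, 0.3196]
tool_rot: [-2.223, -2.218, 0.001]
wrist_force: [1.7, 0.1, -0.4]
width: 0.094
gripper_force: 0.0
```

Emit:
send_rows:
  moves:
    - [0.035,-0.01,0,0,0,0,1]
    - [0.07,-0.02,0,0,0,0,1]
    - [0.11,-0.03,0,0,0,0,1]
    - [0.15,-0.03,0,0,0,0,1]
    - [0.19,-0.03,0,0,0,0,1]

```text
time_s: 9.22
tool_pos: [0.4584, -0.0941, 0.3201]
tool_rot: [-2.224, -2.218, -0.0]
wrist_force: [1.1, 0.2, 0.3]
width: 0.0938
gripper_force: 0.0
```

Emit:
send_rows:
  moves:
    - [0.038,0,0,0,0,0,1]
    - [0.076,0,0,0,0,0,1]
    - [0.114,0,0,0,0,0,1]
    - [0.152,0,0,0,0,0,1]
    - [0.19,0,0,0,0,0,1]

```text
time_s: 9.63
tool_pos: [0.4592, 0.096, 0.3201]
tool_rot: [-2.224, -2.219, 0.0]
wrist_force: [1.4, -0.3, -0.0]
width: 0.0941
gripper_force: 0.0
```

Emit:
send_rows:
  moves:
    - [0.035,0,0.01,0,0,0,1]
    - [0.07,0,0.02,0,0,0,1]
    - [0.11,0,0.03,0,0,0,1]
    - [0.15,0,0.05,0,0,0,1]
    - [0.19,0,0.07,0,0,0,1]

```text
time_s: 10.05
tool_pos: [0.4598, 0.2806, 0.2521]
tool_rot: [-2.224, -2.219, -0.0]
wrist_force: [1.3, -0.2, 0.1]
width: 0.0938
gripper_force: 0.0
```

Run:
```python
from h import *
st(); plan((.596,.29,.22))
```

```text
t 10.05 p [0.4598 0.2806 0.2521] F [ 1.3 -0.2  0.1] w 0.0938 g 0.0 q [-0.99  0.35  0.47  1.89 -0.19  0.95 -0.43]
[0.0096 0.1361 0.0321] [ 0.     -0.0001 -0.0007]
```

Emit:
send_rows:
  moves:
    - [0.004,0.03,0.01,0,0,0,1]
    - [0.006,0.06,0.02,0,0,0,1]
    - [0.006,0.09,0.03,0,0,0,1]
    - [0.006,0.12,0.03,0,0,0,1]
    - [0.006,0.137,0.03,0,0,0,1]

```text
time_s: 10.47
tool_pos: [0.5993, 0.2835, 0.2213]
tool_rot: [2.225, 2.217, -0.003]
wrist_force: [-0.1, 0.7, 0.1]
width: 0.0941
gripper_force: 0.0
```

Emit:
send_rows:
  moves:
    - [0,0,0,0,0,0,1]
    - [0,0,0,0,0,0,1]
    - [0,0,0,0,0,0,1]
    - [0,0,0,0,0,0,1]

```text
time_s: 10.8
tool_pos: [0.5963, 0.2847, 0.223]
tool_rot: [-2.223, -2.219, 0.001]
wrist_force: [-0.4, -0.2, 0.5]
width: 0.094
gripper_force: 0.0
```

Run:
```python
from h import *
st(); plan((.596,.29,.136))
im,d,K,t,Rm,c=cam("wrist"); P=cloud(d,K,t,Rm)[d>0]
tt=sel(P,(.596,.29),.05,.08,.1); print(len(tt),rect(tt),circ(sel(P,(.596,.29),.05,.02,.066),(.596,.29),.0265))
```

```text
t 10.8 p [0.5963 0.2847 0.223 ] F [-0.4 -0.2  0.5] w 0.094 g 0.0 q [-0.8   0.6   0.44  1.6  -0.29  1.01 -0.27]
[ 0.0053 -0.0002  0.087 ] [-0.0002 -0.     -0.0005]
5316 (array([594.6, 289.2]), array([51.9, 51.6]), 37.4) [0.59474406 0.28815506]
```

Emit:
send_rows:
  moves:
    - [0.005,-0.001,0.025,0,0,0,1]
    - [0.005,-0.001,0.05,0,0,0,1]
    - [0.005,-0.001,0.07,0,0,0,1]
    - [0.005,-0.001,0.082,0,0,0,1]
    - [0.005,-0.001,0.087,0,0,0,1]

```text
time_s: 11.27
tool_pos: [0.5952, 0.2894, 0.1346]
tool_rot: [-2.223, -2.219, 0.003]
wrist_force: [0.2, -0.9, -0.7]
width: 0.0939
gripper_force: 0.0
```

Emit:
send_rows:
  moves:
    - [0,0,0,0,0,0,1]
    - [0,0,0,0,0,0,0.8]
    - [0,0,0,0,0,0,0.6]
    - [0,0,0,0,0,0,0.4]
    - [0,0,0,0,0,0,0.4]

```text
time_s: 11.68
tool_pos: [0.5965, 0.2895, 0.1369]
tool_rot: [2.224, 2.219, 0.002]
wrist_force: [-0.0, -0.5, -1.0]
width: 0.071
gripper_force: 0.0
```

Emit:
send_rows:
  moves:
    - [0,0,0,0,0,0,0.4]
    - [0,0,0,0,0,0,0.4]
    - [0,0,0,0,0,0,0.4]
    - [0,0,0,0,0,0,0.4]

```text
time_s: 12.02
tool_pos: [0.5962, 0.2894, 0.1361]
tool_rot: [2.224, 2.219, -0.0]
wrist_force: [-0.7, 0.6, 1.3]
width: 0.0516
gripper_force: 30.0
```

Emit:
send_rows:
  moves:
    - [0,0,-0.03,0,0,0,0.4]
    - [0,0,-0.07,0,0,0,0.4]
    - [0,-0.02,-0.1,0,0,0,0.4]
    - [0,-0.05,-0.13,0,0,0,0.4]
    - [0,-0.08,-0.16,0,0,0,0.4]

```text
time_s: 12.43
tool_pos: [0.5164, 0.289, 0.2959]
tool_rot: [2.225, 2.218, -0.001]
wrist_force: [-0.8, 1.8, -1.1]
width: 0.0518
gripper_force: 30.0
```

Emit:
send_rows:
  moves:
    - [-0.02,-0.02,-0.01,0,0,0,0.4]
    - [-0.055,-0.027,-0.02,0,0,0,0.4]
    - [-0.09,-0.027,-0.03,0,0,0,0.4]
    - [-0.125,-0.027,-0.03,0,0,0,0.4]
    - [-0.16,-0.027,-0.03,0,0,0,0.4]

```text
time_s: 12.85
tool_pos: [0.4896, 0.1282, 0.3257]
tool_rot: [2.223, 2.22, 0.002]
wrist_force: [1.8, -0.3, -1.8]
width: 0.0516
gripper_force: 30.0
```

Emit:
send_rows:
  moves:
    - [-0.038,0,0,0,0,0,0.4]
    - [-0.076,0,0,0,0,0,0.4]
    - [-0.114,0,0,0,0,0,0.4]
    - [-0.152,0,0,0,0,0,0.4]
    - [-0.19,0,0,0,0,0,0.4]

```text
time_s: 13.27
tool_pos: [0.489, -0.0622, 0.3252]
tool_rot: [-2.224, -2.219, -0.001]
wrist_force: [0.7, -0.1, -1.7]
width: 0.0518
gripper_force: 30.0
```

Emit:
send_rows:
  moves:
    - [-0.038,0,0,0,0,0,0.4]
    - [-0.076,0,0,0,0,0,0.4]
    - [-0.114,0,0,0,0,0,0.4]
    - [-0.15,0,0,0,0,0,0.4]
    - [-0.17,0,0,0,0,0,0.4]

```text
time_s: 13.68
tool_pos: [0.4881, -0.2343, 0.3252]
tool_rot: [2.227, 2.215, -0.001]
wrist_force: [-0.1, -0.3, -0.6]
width: 0.0516
gripper_force: 30.0
```

Emit:
send_rows:
  moves:
    - [-0.03,0,0,0,0,0,0.4]
    - [-0.05,0,0,0,0,0,0.4]
    - [-0.06,0,0,0,0,0,0.4]
    - [-0.065,0,0,0,0,0,0.4]
    - [-0.065,0,0,0,0,0,0.4]

```text
time_s: 14.1
tool_pos: [0.4888, -0.2957, 0.3249]
tool_rot: [-2.225, -2.218, 0.001]
wrist_force: [-0.4, 0.2, -2.6]
width: 0.0518
gripper_force: 30.0
```

Run:
```python
from h import *
st(); plan((.489,-.2955,.195))
```

```text
t 14.1 p [ 0.4888 -0.2957  0.3249] F [-0.4  0.2 -2.6] w 0.0518 g 30.0 q [-0.12  0.38  0.78  1.75 -0.29  1.14  0.75]
[0.0002 0.0002 0.1299] [-0.0001  0.     -0.001 ]
```

Emit:
send_rows:
  moves:
    - [0,0,0.03,0,0,0,0.4]
    - [0,0,0.06,0,0,0,0.4]
    - [0,0,0.09,0,0,0,0.4]
    - [0,0,0.115,0,0,0,0.4]
    - [0,0,0.13,0,0,0,0.4]

```text
time_s: 14.52
tool_pos: [0.4888, -0.293, 0.1925]
tool_rot: [-2.22, -2.219, 0.001]
wrist_force: [0.3, 0.7, -0.7]
width: 0.0516
gripper_force: 30.0
```

Emit:
send_rows:
  moves:
    - [0,0,0,0,0,0,0.4]
    - [0,0,0,0,0,0,0.4]
    - [0,0,0,0,0,0,0.4]
    - [0,0,0,0,0,0,0.4]

```text
time_s: 14.85
tool_pos: [0.4896, -0.2952, 0.1964]
tool_rot: [2.222, 2.218, 0.002]
wrist_force: [0.5, -0.3, 0.1]
width: 0.0519
gripper_force: 30.0
```

Run:
```python
from h import *
st(); plan((.489,-.2955,.141))
```

```text
t 14.85 p [ 0.4896 -0.2952  0.1964] F [ 0.5 -0.3  0.1] w 0.0519 g 30.0 q [-0.04  0.54  0.69  1.86 -0.43  0.9   0.85]
[-0.0003 -0.0007  0.0554] [ 0.0006  0.0002 -0.0005]
```

Emit:
send_rows:
  moves:
    - [0,0,0.012,0,0,0,0.4]
    - [0,0,0.024,0,0,0,0.4]
    - [0,0,0.034,0,0,0,0.4]
    - [0,0,0.042,0,0,0,0.4]
    - [0,0,0.048,0,0,0,0.4]

```text
time_s: 15.27
tool_pos: [0.4886, -0.2953, 0.1455]
tool_rot: [-2.223, -2.218, 0.001]
wrist_force: [-0.5, 0.1, -1.0]
width: 0.0516
gripper_force: 30.0
```

Emit:
send_rows:
  moves:
    - [0,0,0.003,0,0,0,0.4]
    - [0,0,0.006,0,0,0,0.4]
    - [0,0,0.006,0,0,0,0.4]
    - [0,0,0.006,0,0,0,0.4]
    - [0,0,0.006,0,0,0,0.4]

```text
time_s: 15.68
tool_pos: [0.4892, -0.2955, 0.1414]
tool_rot: [2.223, 2.219, 0.0]
wrist_force: [0.2, 0.3, -0.7]
width: 0.0518
gripper_force: 30.0
```

Release, rise, and look over the caddy.

Emit:
send_rows:
  moves:
    - [0,0,0,0,0,0,0.6]
    - [0,0,0,0,0,0,0.8]
    - [0,0,0,0,0,0,0.9]
    - [0,0,0,0,0,0,0.9]
    - [0,0,0,0,0,0,0.9]

```text
time_s: 16.1
tool_pos: [0.4891, -0.2954, 0.1411]
tool_rot: [2.224, 2.219, 0.0]
wrist_force: [0.0, 1.3, 0.4]
width: 0.0796
gripper_force: 0.0
```

Emit:
send_rows:
  moves:
    - [0,0,-0.02,0,0,0,0.9]
    - [0,0,-0.06,0,0,0,0.9]
    - [0,0,-0.1,0,0,0,1]
    - [0,0,-0.14,0,0,0,1]
    - [0,0,-0.18,0,0,0,1]

```text
time_s: 16.52
tool_pos: [0.4885, -0.2954, 0.323]
tool_rot: [-2.224, -2.218, 0.001]
wrist_force: [-0.1, 0.4, 0.0]
width: 0.0936
gripper_force: 0.0
```

Emit:
send_rows:
  moves:
    - [-0.03,0,0,0,0,0,1]
    - [-0.06,0,0,0,0,0,1]
    - [-0.08,0,0,0,0,0,1]
    - [-0.08,0,0,0,0,0,1]
    - [-0.08,0,0,0,0,0,1]

```text
time_s: 16.93
tool_pos: [0.4883, -0.3763, 0.3208]
tool_rot: [-2.226, -2.217, 0.001]
wrist_force: [0.5, 0.3, 0.4]
width: 0.0942
gripper_force: 0.0
```

Emit:
send_rows:
  moves:
    - [0,0,0,0,0,0,1]
    - [0,0,0,0,0,0,1]
    - [0,0,0,0,0,0,1]

```text
time_s: 17.18
tool_pos: [0.4892, -0.3745, 0.3211]
tool_rot: [-2.223, -2.22, -0.001]
wrist_force: [-0.2, -0.4, -0.1]
width: 0.0939
gripper_force: 0.0
```

Run:
```python
from h import *
st(); plan((.489,-.3755,.193))
im,d,K,t,Rm,c=cam("wrist"); save(im,"w4.png"); W=cloud(d,K,t,Rm)[d>0]
a=cam("scene"); S=cloud(a[1],*a[2:5])[a[1]>0]; save(a[0][220:420,220:460],"s4.png")
def pr(n,t): print(n,len(t),rect(t) if len(t) else 0,t.mean(0).round(4))
for n,P in(("w",W),("s",S)):
    pr("grip",sel(P,(.489,-.375),.07,.126,.135)); pr("gripall",sel(P,(.489,-.375),.07,.11,.135))
    for y in(-.2955,-.4555):
        q=sel(P,(.489,y),.05,.075,.1); pr("shaker",q)
        if len(q): print(np.percentile(q[:,2],98))
```

```text
t 17.18 p [ 0.4892 -0.3745  0.3211] F [-0.2 -0.4 -0.1] w 0.0939 g 0.0 q [ 0.04  0.48  0.77  1.64 -0.36  1.17  0.9 ]
[-0.001  -0.0002  0.1281] [ 0.0001 -0.0001 -0.0004]
grip 3621 (array([ 488.9, -375. ]), array([28.5, 82.1]), 0.3) [ 0.489  -0.3738  0.129 ]
gripall 4201 (array([ 492.2, -375.2]), array([34.9, 83.2]), 0.1) [ 0.4901 -0.3728  0.1282]
shaker 3248 (array([ 487.8, -295.8]), array([51.4, 51.2]), 44.8) [ 0.4879 -0.2958  0.0899]
0.09292990536053111
shaker 2413 (array([ 487.1, -457.7]), array([51.3, 51.7]), 89.2) [ 0.4874 -0.4539  0.0898]
0.09313554199611328
grip 218 (array([ 488.2, -376.8]), array([82.1, 28.3]), 88.8) [ 0.4883 -0.3781  0.1286]
gripall 358 (array([ 492.6, -376.2]), array([84.2, 37.2]), 89.6) [ 0.487  -0.3801  0.1253]
shaker 176 (array([ 483.9, -296. ]), array([45.2, 48.1]), 31.1) [ 0.4799 -0.2995  0.0874]
0.0934648062350012
shaker 307 (array([ 487.7, -457.3]), array([52.5, 51. ]), 17.7) [ 0.4843 -0.4596  0.0878]
0.0943474595697598
```

View pics/w4.png

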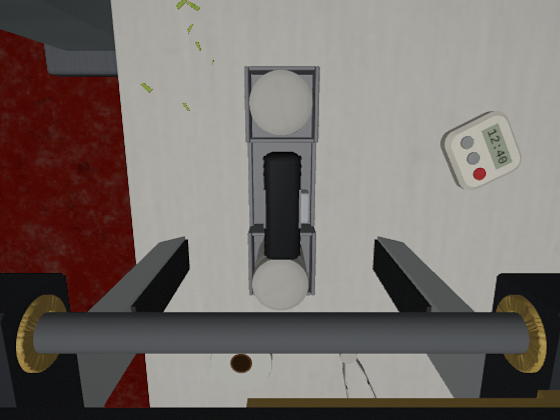

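Both shakers stand in their pockets, at (281,100) and (281,283). The bar is at (283,205) with the button on the right at (305,207). Next I grip the bar across x.

Emit:
send_rows:
  moves:
    - [-0.001,0.001,0.03,0,0,0,1]
    - [-0.001,0.001,0.06,0,0,0,1]
    - [-0.001,0.001,0.09,0,0,0,1]
    - [-0.001,0.001,0.11,0,0,0,1]
    - [-0.001,0.001,0.118,0,0,0,1]

```text
time_s: 17.7
tool_pos: [0.4892, -0.3753, 0.2003]
tool_rot: [-2.221, -2.217, 0.001]
wrist_force: [0.3, 0.0, 0.3]
width: 0.0937
gripper_force: 0.0
```

Emit:
send_rows:
  moves:
    - [0,0,0.002,0,0,0,1]
    - [0,0,0.005,0,0,0,1]
    - [0,0,0.006,0,0,0,1]
    - [0,0,0.006,0,0,0,1]
    - [0,0,0.006,0,0,0,1]

```text
time_s: 18.12
tool_pos: [0.4901, -0.3766, 0.198]
tool_rot: [2.223, 2.218, 0.001]
wrist_force: [-0.7, 0.2, -0.1]
width: 0.0938
gripper_force: 0.0
```

Run:
```python
from h import *
st(); plan((.490,-.3755,.197))
```

```text
t 18.12 p [ 0.4901 -0.3766  0.198 ] F [-0.7  0.2 -0.1] w 0.0938 g 0.0 q [ 0.11  0.61  0.69  1.74 -0.47  0.96  0.98]
[ 0.0011 -0.0001  0.001 ] [ 0.0004  0.0002 -0.0007]
```

Emit:
send_rows:
  moves:
    - [0.001,0,0.001,0,0,0,0.7]
    - [0.001,0,0.001,0,0,0,0.5]
    - [0.001,0,0.001,0,0,0,0.35]
    - [0.001,0,0.001,0,0,0,0.2]
    - [0.001,0,0.001,0,0,0,0.2]

```text
time_s: 18.53
tool_pos: [0.4899, -0.3754, 0.1961]
tool_rot: [2.224, 2.219, -0.0]
wrist_force: [0.3, -0.2, -0.3]
width: 0.0643
gripper_force: 0.0
```

Emit:
send_rows:
  moves:
    - [0,0,0,0,0,0,0.1]
    - [0,0,0,0,0,0,0]
    - [0,0,0,0,0,0,0]
    - [0,0,0,0,0,0,0]
    - [0,0,0,0,0,0,0]

```text
time_s: 18.95
tool_pos: [0.4905, -0.3754, 0.1964]
tool_rot: [2.223, 2.218, 0.001]
wrist_force: [1.9, 0.6, -1.1]
width: 0.031
gripper_force: 4.9
```

Emit:
send_rows:
  moves:
    - [0,0,0,0,0,0,0]
    - [0,0,0,0,0,0,0]
    - [0,0,0,0,0,0,0]

```text
time_s: 19.2
tool_pos: [0.4901, -0.3754, 0.1962]
tool_rot: [2.223, 2.219, 0.0]
wrist_force: [4.0, -0.2, 2.8]
width: 0.028
gripper_force: 30.0
```

Emit:
send_rows:
  moves:
    - [0,0,-0.005,0,0,0,0]
    - [0,0,-0.011,0,0,0,0]
    - [0,0,-0.018,0,0,0,0]
    - [0,0,-0.025,0,0,0,0]
    - [0,0,-0.03,0,0,0,0]

```text
time_s: 19.62
tool_pos: [0.4897, -0.3753, 0.227]
tool_rot: [-2.224, -2.219, -0.0]
wrist_force: [0.7, 1.7, -2.9]
width: 0.0275
gripper_force: 30.0
```

Emit:
send_rows:
  moves:
    - [0,0,-0.007,0,0,0,0]
    - [0,0,-0.014,0,0,0,0]
    - [0,0,-0.02,0,0,0,0]
    - [0,0,-0.025,0,0,0,0]
    - [0,0,-0.028,0,0,0,0]

```text
time_s: 20.03
tool_pos: [0.4898, -0.3753, 0.2547]
tool_rot: [2.224, 2.219, 0.0]
wrist_force: [-0.1, 1.8, -2.8]
width: 0.028
gripper_force: 30.0
```

Run:
```python
from h import *
st()
a=cam("scene"); P=cloud(a[1],*a[2:5])[a[1]>0]
im,d,K,t,Rm,c=cam("side");  B=cloud(d,K,t,Rm)[d>0]
for Q in(P,B):
  for y in(-.2955,-.4555):
    q=sel(Q,(.489,y),.05,.07,.15); print(len(q),q.mean(0).round(4),np.percentile(q[:,2],98).round(4)) if len(q) else 0
```

```text
t 20.03 p [ 0.4898 -0.3753  0.2547] F [-0.1  1.8 -2.8] w 0.028 g 30.0 q [ 0.07  0.55  0.73  1.7  -0.41  1.05  0.94]
145 [ 0.4778 -0.3056  0.0844] 0.0928
317 [ 0.4833 -0.4599  0.0873] 0.0938
105 [ 0.4903 -0.2803  0.0875] 0.0985
48 [ 0.4805 -0.44    0.0862] 0.0976
```

Emit:
send_rows:
  moves:
    - [0,0,-0.004,0,0,0,0]
    - [0,0,-0.008,0,0,0,0]
    - [0,0,-0.011,0,0,0,0]
    - [0,0,-0.014,0,0,0,0]
    - [0,0,-0.017,0,0,0,0]

```text
time_s: 20.55
tool_pos: [0.4895, -0.3753, 0.2709]
tool_rot: [-2.224, -2.218, 0.001]
wrist_force: [0.8, 0.4, -7.9]
width: 0.028
gripper_force: 30.0
```

Emit:
send_rows:
  moves:
    - [0,0,-0.004,0,0,0,0]
    - [0,0,-0.009,0,0,0,0]
    - [0,0,-0.014,0,0,0,0]
    - [0,0,-0.019,0,0,0,0]
    - [0,0,-0.024,0,0,0,0]

```text
time_s: 20.97
tool_pos: [0.4898, -0.3754, 0.2956]
tool_rot: [2.224, 2.219, -0.0]
wrist_force: [-0.3, -0.1, -8.2]
width: 0.0276
gripper_force: 30.0
```

Emit:
send_rows:
  moves:
    - [0,0,-0.006,0,0,0,0]
    - [0,0,-0.012,0,0,0,0]
    - [0,0,-0.018,0,0,0,0]
    - [0,0,-0.022,0,0,0,0]
    - [0,0,-0.025,0,0,0,0]

```text
time_s: 21.38
tool_pos: [0.4899, -0.3754, 0.3207]
tool_rot: [2.223, 2.219, 0.0]
wrist_force: [-0.3, -0.5, -8.7]
width: 0.0278
gripper_force: 30.0
```

Emit:
send_rows:
  moves:
    - [0,0,0,0,0,0,0]
    - [0,0,0,0,0,0,0]
    - [0,0,0,0,0,0,0]
    - [0,0,0,0,0,0,0]
    - [0,0,0,0,0,0,0]

```text
time_s: 21.8
tool_pos: [0.4898, -0.3753, 0.3198]
tool_rot: [-2.224, -2.219, 0.0]
wrist_force: [0.9, 0.3, -9.0]
width: 0.0278
gripper_force: 30.0
```

Run:
```python
from h import *
st()
a=cam("scene"); P=cloud(a[1],*a[2:5])[a[1]>0]; w=cam("wrist"); W=cloud(w[1],*w[2:5])[w[1]>0]
for Q in(P,W):
  for y in(-.2955,-.4555):
    q=sel(Q,(.489,y),.05,.125,.16); print(len(q),q.mean(0).round(4),np.percentile(q[:,2],98).round(4)) if len(q) else 0
  t=sel(Q,(.489,-.375),.14,.08,.1); print("rim",len(t),t.mean(0).round(4),rect(t))
x=np.hstack([cv2.resize(a[0][200:400,230:450],(396,360)),cv2.resize(w[0],(404,360))]); save(x,"f.png")
```

```text
t 21.8 p [ 0.4898 -0.3753  0.3198] F [ 0.9  0.3 -9. ] w 0.0278 g 30.0 q [ 0.05  0.48  0.77  1.64 -0.36  1.17  0.9 ]
218 [ 0.481  -0.3029  0.1399] 0.1468
333 [ 0.4829 -0.4599  0.1408] 0.147
rim 538 [ 0.4763 -0.3928  0.0891] (array([ 487.6, -376.4]), array([230.8,  73.5]), 89.6)
4799 [ 0.4874 -0.2955  0.1435] 0.1465
30 [ 0.4635 -0.4501  0.1409] 0.1427
rim 1970 [ 0.4893 -0.2978  0.0917] (array([ 487.9, -374. ]), array([225.7,  70.1]), 89.9)
```

View pics/f.png

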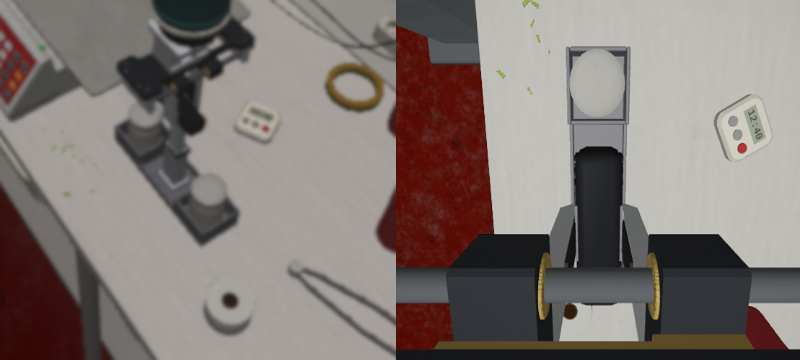

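The caddy hangs level with both shakers in it. The shaker tops are at 0.1465 m, about 53 mm up; the tool rose about 124 mm, so the handle is about 70 mm out. Both checks agree, so I'm handing in.

```bash
python3 -c "
from h import *
print(bot.finish_job()); st()"
```

```text
the job is handed in; nothing more can be done
None
the job is handed in; nothing more can be done
```

I handed the job in with both shakers in the caddy's pockets, the button squeezed, the handle about 70 mm out, and the caddy held level about 53 mm above the bench; no verdict came back.

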